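Set the portion stop of a tart filler and hold it pressed

TASK

Check the portion stop of the empty tart filler: slip the taller of the two loose steel stop sleeves over the filler's upright push rod until it sits fully home on the collar, let go of it, then push the rod's end down with the fingertips until it is flush with the top of the sleeve, so that the outlet flap stands open. Finish while still holding the rod down there, with the sleeve in place; leave the short sleeve and all other things where they stand.

Things in the scene. Friction and masses are not known exactly. Their poses are not given: they have to be found in the camera images.
- filler: Fixed stainless steel piston filler: round foot 170 mm across and 14 mm high, upright barrel 93 mm across (top face at 156 mm) held by a flat column behind it (column top at 140 mm). On the barrel stands a round collar 52 mm across whose top face is 165 mm above the counter. Origin: centre of the foot's underside, on the barrel's vertical axis; z up, column towards its +x.
- seat (a point): Centre of the collar's flat top face, 165 mm above the counter, on the axis of the push rod; the sleeve's lower end rests on this face. z up.
- rod (a joint): Travel of the vertical push rod in m: 0 = fully up (as at the start), 0.035 = fully down. A return spring pushes it up: about 4 N at the start of travel, rising 0.4 N per mm (12 N at 20 mm). It springs back when released. With the tall sleeve seated the rod's end is flush with the sleeve's top at 0.020.
- rod_top (a point): Centre of the flat top end of the push rod. The rod is plain round steel, 24 mm in diameter (edge chamfered 2.5 mm), and stands 65 mm above the collar when up, its end 230 mm above the counter; it moves straight down with the rod.
- flap (a joint): Opening angle (rad) of the small hinged outlet flap under the barrel: 0 = shut; linked to the rod, it opens 0.035 rad per mm of rod travel, so about 0.7 with the rod flush with the tall sleeve.
- sleeve_tall: Loose plain steel sleeve (tube), the one to use: 46 mm outer diameter, 27 mm bore right through, 45 mm high, about 360 g, standing upright on the counter. Origin: centre of its lower end; z along its axis, up. Both ends alike.
- sleeve_short: The other loose steel sleeve, not to be used: same 46 mm and 27 mm diameters but only 22 mm high, standing upright on the counter. Origin: centre of its lower end. The two sleeves may stand in either place.
- tin_under: Fluted tart tin, 97 mm across and 22 mm high, standing on the filler's foot under the outlet. Origin: centre of its underside. Leave alone.
- tin_spare: Identical fluted tart tin on the counter. Origin: centre of its underside. Leave alone.
- bowl: Glass mixing bowl, 190 mm across, 85 mm high. Origin: centre of its underside. Leave alone.
- measuring_cup: Blue plastic measuring cup with a side handle, 80 mm across, 90 mm high. Origin: centre of its underside. Leave alone.
- ramekin: Small white ceramic ramekin, 70 mm across, 42 mm high. Origin: centre of its underside. Leave alone.
- spoon: Wooden spoon, 200 mm long, lying flat. Origin under its middle, long axis its x. Leave alone.
- whisk: Stainless steel balloon whisk, 260 mm long, lying flat, wires 56 mm thick. Origin under its middle, long axis its x. Leave alone.

How it is judged (in metres and radians):
On the way, in this order (a step that is already met when the one before it is completed fails the run):
1. the tall sleeve is over the rod, fully home on the collar, with the rod still up and the sleeve let go (horizontal distance between sleeve_tall and seat below 0.004 m and z of sleeve_tall in the frame of seat between -0.003 and 0.003 m and angle between sleeve_tall's own z axis and vertical below 0.08 rad and value of joint rod below 0.008 m and contact force between the fingers and sleeve_tall below 0.5 N), for 0.2 s.
2. the fingers hold the rod down, flush with the sleeve's top (value of joint rod between 0.017 and 0.023 m and value of joint flap above 0.5 rad and contact force between the fingers and rod above 2 N), for 0.3 s.
At the end, for the whole second after the job is handed in: Tall sleeve on the rod and seated on the collar (within 4 mm sideways, 3 mm in height, upright within 0.08 rad); rod held down 20 mm within 3 mm (flush with the sleeve's top) by the fingers, pressing on it with more than 2 N; outlet flap open more than 0.5 rad (all of step 2 and horizontal distance between sleeve_tall and seat below 0.004 m and z of sleeve_tall in the frame of seat between -0.003 and 0.003 m and angle between sleeve_tall's own z axis and vertical below 0.08 rad); the arm keeps its last pose, push and grip.
It fails at once if another thing is shifted by more than 30 mm (distance of any of sleeve_short, tin_under, tin_spare, bowl, measuring_cup, ramekin, spoon, whisk from where it was at the start of the episode above 0.03 m).
It also fails if it takes over 51 s, if anything falls off the work surface, if the arm or the gripper's body presses on something with over 40 N, if the wrist force passes 120 N, or if a joint passes its speed limit or range.

ROBOT

A 6-joint arm with a two-finger parallel gripper is mounted at the origin on the work surface. World frame = base frame: x ahead of the robot, y to its left, z up, the work surface at z = 0. Lengths are in mm, angles in rad, forces in N, time in s.
With the tool pointing down it reaches from about 350 to 775 mm from the base axis. Payload 7.3 kg.
Tool frame: the origin (TCP) lies between the finger pads; the fingertips stand 14 mm ahead of it and the grasp point (between the pads) lies 5 mm behind it; y points along the fingers, z is the direction in which the jaws open and shut, and the axes are right-handed (so a half turn about y gives the same grasp; the last joint's range is limited). The gripper opens to 92 mm and grips with 3 to 60 N. Pads are 19 mm wide; open, the fingers measure 130 mm over their backs; the gripper's body (75 mm by 190 mm) begins 47 mm behind the grasp point.
Start: joints at [-0.146, 0.342, 1.524, -0, 1.275, -0.146], TCP at [525.018, 0.02, 240.741] pointing down, gripper open.
Joint ranges: [-2.53, 2.53], [-0.77, 2.02], [0.04, 2.7], [-1, 4.14], [0.28, 2.66], [-3.11, 3.11]. Speed limits (rad/s): [2.57, 2.57, 3.14, 3.14, 3.14, 3.14].

INTERFACE

Orientations are given as [roll, pitch, yaw] about the fixed x, y, z axes, in that order (R = Rz(yaw) Ry(pitch) Rx(roll)).
In Python, from plant import bot, vision, order gives the robot as it stands.
- The arm moves only by the tool apply_moves, never from a script. Its argument "rows" is a list of rows, each a list of 3 entries, a list of its own where there are three numbers: the shift along the tool's x, y, z in cm, then the turn about the tool's y in rad, then the finger opening in cm, from 0 to 9.18. A call has 1 to 5 rows; each row is the pose to reach, as a shift and turn from the pose measured when the call began, along the tool's axes at that moment; what a row does not reach only later rows make up. A row lasts 1/8 s, in which the tool goes at most 62.5 mm and 10.7 degrees, less where a joint would pass 70% of its speed; a pose out of reach is approached as far as the arm can. A call with a gripper value outside its range is refused whole. The fingers move at their own pace and stop on an object; the grip force is fixed at half the most. Time passes only in rows, so rows that repeat a pose let the fingers close. It gives the time, the measured TCP pose, the force and the opening at its end, in the units of the state.
- bot.get_obs(): the state, without advancing time (a new reading comes with each control period).
- vision.capture(name): name is "scene" or "side" or "wrist"; returns the picture (384x512x3 uint8, red, green, blue); there is no depth.
- vision.camera_info(name): a dict with "mtx" (3x3 intrinsics, pixels), "distortion" ([k1, k2, p1, p2, k3] as OpenCV has them; the pictures are not rectified), "rvec" (rotation vector, rad) and "tvec" (3), from world to camera coordinates, as OpenCV has them. Camera axes: x right, y down, z forward; pixel columns grow to the right and rows downward; lengths in mm; the calibration is good to about 2 mm. A picture is of the moment at which its call begins: read the wrist's pose just before it. camera_info takes no time and is no camera call; for the wrist camera it gives the pose at the moment of the call.
- order.close_job(): hands the job in, once; it reports no verdict.
The state is a dict: "time": time; "joint_positions": joint angles; "dq": joint speeds; "tau": joint torques, N m; "tool_pos": TCP position; "tcp_rot": TCP orientation; "contact_force": force on the tool from outside, world axes, zero at the start; "moment": the same for the moment, N m; "grip_width": finger opening in mm.
Only numpy, scipy, OpenCV 4.12 (cv2) and the standard library are available. Lean on these libraries where they do the work, as an engineer would, in place of code of your own. Each camera call takes 0.05 s, during which the arm holds its last target.

## Working session

There is one attempt and no reset: what is moved stays moved. The work goes in short steps, Python scripts to look and compute and a tool call to move; the robot and the scene stay as the last step left them, time stands still between calls to the robot, and variables do not carry over. Pictures are saved under pics/ and viewed, and the job is handed in when it is done.

Besides the shell and the picture viewer there is one more tool, called after "Emit:" by a JSON object that holds its "op" and its "data", one argument or row to a line. apply_moves: Moves the arm, as the interface text tells. Its arguments: {"type":"object","properties":{"rows":{"type":"array","items":{"type":"array"}}},"required":["rows"]}

```bash
mkdir -p pics; ls; cat > h.py <<'E'
import numpy as np, cv2
from plant import bot, vision, order
def snap(n,f):
    o=bot.get_obs(); ci=vision.camera_info(n); im=vision.capture(n)
    cv2.imwrite('pics/'+f+'.png',cv2.cvtColor(np.asarray(im),cv2.COLOR_RGB2BGR))
    np.savez('pics/'+f+'.npz',**{k:np.array(ci[k],float) for k in('mtx','distortion','rvec','tvec')})
    return o
def ray(f,uv):
    c=np.load('pics/'+f+'.npz'); R,_=cv2.Rodrigues(c['rvec'])
    p=cv2.undistortPoints(np.array(uv,float).reshape(-1,1,2),c['mtx'],c['distortion']).reshape(-1,2)
    d=np.c_[p,np.ones(len(p))]@R; C=-R.T@c['tvec'].reshape(3)
    return C,d/np.linalg.norm(d,axis=1,keepdims=True)
def plane(f,uv,z):
    C,d=ray(f,uv); return C+d*((z-C[2])/d[:,2])[:,None]
def proj(f,P):
    c=np.load('pics/'+f+'.npz'); return cv2.projectPoints(np.array(P,float).reshape(-1,1,3),c['rvec'],c['tvec'],c['mtx'],c['distortion'])[0].reshape(-1,2)
def tri(rs):
    A=0;b=0
    for C,d in rs:
        M=np.eye(3)-np.outer(d,d);A=A+M;b=b+M@C
    X=np.linalg.solve(A,b); return X,[np.linalg.norm((np.eye(3)-np.outer(d,d))@(X-C)) for C,d in rs]
E
python3 - <<'E'
from h import *
o=snap('scene','sc0');snap('side','si0');snap('wrist','w0');print(o)
for n in('sc0','si0','w0'): print(n,ray(n,[[256,192]]))
a=[cv2.imread(f'pics/{n}.png') for n in('sc0','si0','w0')]
E
```

```text
pics
{'time': 0.0, 'joint_positions': array([-1.45997733e-01,  3.42721525e-01,  1.52504934e+00,  1.06834554e-05,
        1.27538928e+00, -1.46017190e-01]), 'dq': array([ 1.07323949e-05,  3.69627297e-04,  1.13606051e-03, -2.60105761e-04,
       -1.11924088e-03,  2.63048494e-04]), 'tau': array([ 7.61924657e-04, -4.31245601e+01, -2.44219762e+01,  7.17750052e-02,
        5.59406646e-02, -1.04314388e-04]), 'tool_pos': array([5.24602397e+02, 8.50554516e-02, 2.40034289e+02]), 'tcp_rot': array([-1.57234565e+00,  2.38174469e-04, -1.57078017e+00]), 'contact_force': array([-0.25201275, -0.01765338,  0.46088664]), 'moment': array([-0.01175042,  0.02793117,  0.04620054]), 'grip_width': 91.59145054434889}
sc0 (array([1052.14327771, -482.19474028,  795.57867176]), array([[-0.48416719,  0.55332534, -0.67780027]]))
si0 (array([ 454.29104664, -965.31901002,  797.14982409]), array([[ 0.08001166,  0.83056197, -0.55114875]]))
w0 (array([523.83233402,  75.57990983, 384.35806405]), array([[ 0.01927839, -0.28296419, -0.95893671]]))
```

View pics/sc0.png

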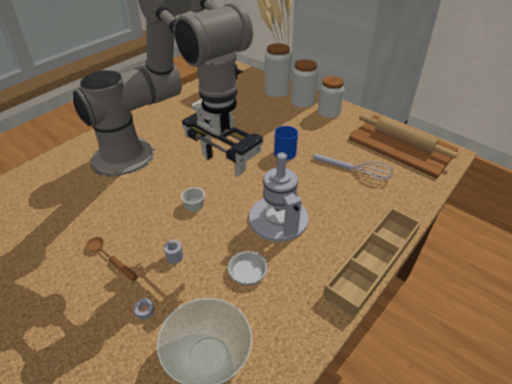

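View pics/si0.png

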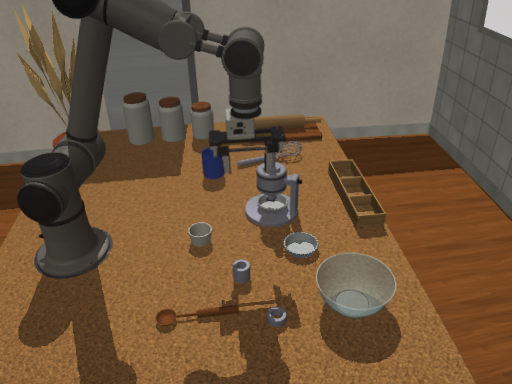

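View pics/w0.png

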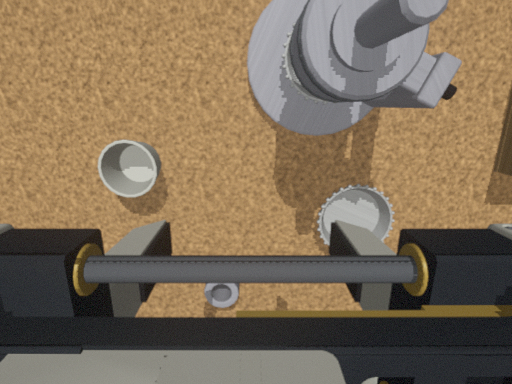

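The scene view shows the tall sleeve near (173,251) and the short one near (144,308); in the side view they are at (241,271) and (277,316). The filler is at about (280,200) in scene and (271,190) in side. I'll enlarge both views next.

```bash
python3 - <<'E'
from h import *
def crop(f,x0,y0,x1,y1,s): return cv2.resize(cv2.imread(f'pics/{f}.png')[y0:y1,x0:x1],None,fx=s,fy=s,interpolation=cv2.INTER_CUBIC)
a=np.vstack([np.hstack([crop('sc0',150,230,200,280,6),crop('si0',215,250,265,300,6)]),
 ])
b=np.vstack([np.hstack([crop('sc0',240,140,315,240,4),crop('si0',235,130,310,230,4)])])
cv2.imwrite('pics/c1.png',a);cv2.imwrite('pics/c2.png',b)
E
```

```text
(no output)
```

View pics/c1.png

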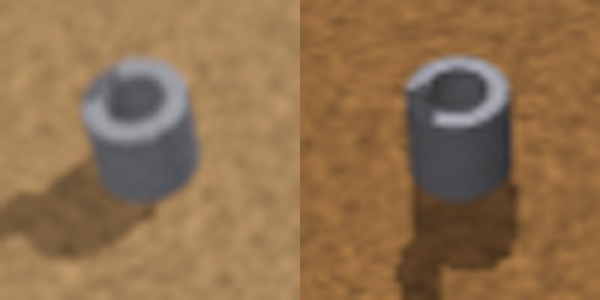

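View pics/c2.png

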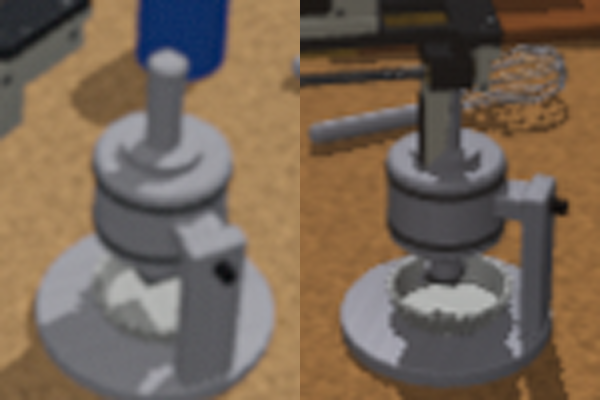

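```bash
python3 - <<'E'
from h import *
def two(a,ua,b,ub):
    Ca,da=ray(a,[ua]);Cb,db=ray(b,[ub]);return tri([(Ca,da[0]),(Cb,db[0])])
print('tall top',two('sc0',(172.1,246.2),'si0',(241,265)),plane('sc0',[(172.1,246.2)],45),plane('si0',[(241,265)],45))
print('short ~top',two('sc0',(144,305),'si0',(277,313)))
print('rodtop sc@230',plane('sc0',[(281.8,155.3)],230))
print('w0 tall hole',plane('w0',[(221,291)],45))
print('spoon',plane('si0',[(165,317),(240,309),(275,303)],8), 'tin',plane('si0',[(300,243)],22),'bowl',plane('si0',[(355,275)],85),'ram',plane('si0',[(200,230)],42))
c=plane('sc0',[(281.8,155.3)],230)[0]
th=np.linspace(0,6.28,40)
E
```

```text
tall top (array([ 487.62455028, -163.95236685,   43.98361806]), [np.float64(0.5177595096997504), np.float64(0.517759509699706)]) [[ 487.89233919 -163.93093717   45.        ]] [[ 487.81772008 -165.69220871   45.        ]]
short ~top (array([ 558.40368001, -313.38937597,   22.01217738]), [np.float64(1.7529802025811803), np.float64(1.7529802025812327)])
rodtop sc@230 [[608.65236141 121.91582053 230.        ]]
w0 tall hole [[ 485.33197155 -160.38456586   45.        ]]
spoon [[ 294.0887745  -284.34827979    8.        ]
 [ 474.521407   -279.82255704    8.        ]
 [ 560.96021784 -271.76176166    8.        ]] tin [[661.20896517 -74.09627802  22.        ]] bowl [[ 751.11457302 -280.20575265   85.        ]] ram [[382.18460762  -2.26493127  42.        ]]
```

Emit:
{"op": "apply_moves", "data": {
  "rows": [
    [[5.5, 4.5, -1.2], 0, 9.18],
    [[11, 9, -2.4], 0, 9.18],
    [[16.4, 13, -3.7], 0, 9.18],
    [[16.4, 13, -3.7], 0, 9.18],
    [[16.4, 13, -3.7], 0, 9.18]
  ]
}}

```text
time: 0.78
tool_pos: [486.4, -164.9, 108.8]
tcp_rot: [-1.575, 0.002, -1.574]
contact_force: [0.0, 0.5, 0.6]
grip_width: 92.0
```

```bash
python3 - <<'E'
from h import *
o=snap('wrist','w1');print(o['tool_pos'],o['tcp_rot'],o['time'],o['contact_force']);snap('side','si1');snap('scene','sc1')
print('proj sleeve top', proj('w1',[[487.6,-164.4,45],[487.6,-164.4,0]]), proj('w1',[o['tool_pos']]))
def crop(f,x0,y0,x1,y1,s): return cv2.resize(cv2.imread(f'pics/{f}.png')[y0:y1,x0:x1],None,fx=s,fy=s,interpolation=cv2.INTER_CUBIC)
cv2.imwrite('pics/c3.png',np.hstack([crop('sc1',240,140,315,240,5),crop('si1',235,130,310,230,5)]))
E
```

```text
[ 486.42942461 -164.86902608  108.83763848] [-1.57479206e+00  1.56496769e-03 -1.57362196e+00] 0.775 [0.04222643 0.53462597 0.55142404]
proj sleeve top [[253.20512316 209.77507281]
 [252.8597029  192.58000361]] [[251.83244705 250.98625149]]
```

View pics/w1.png

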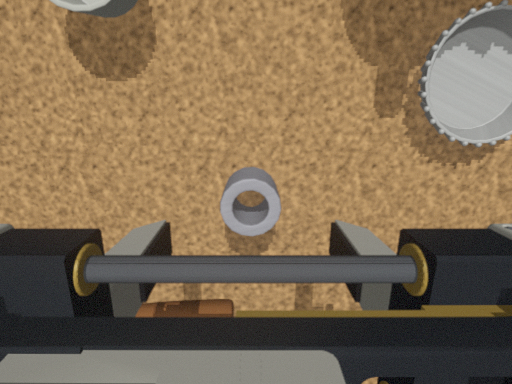

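View pics/c3.png

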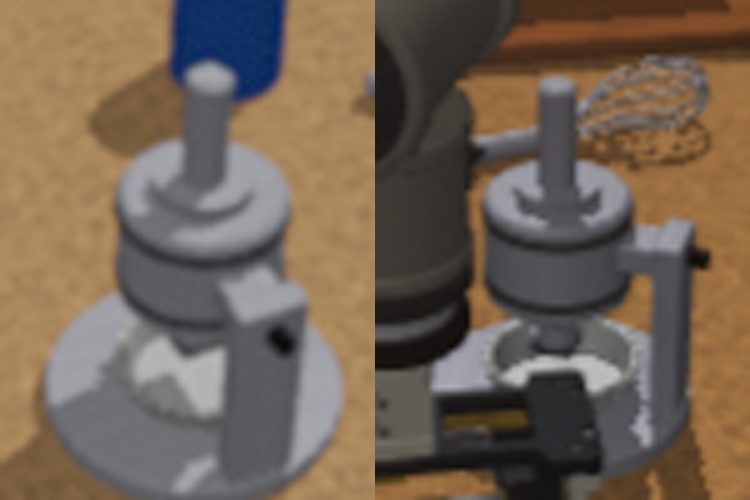

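View pics/si1.png

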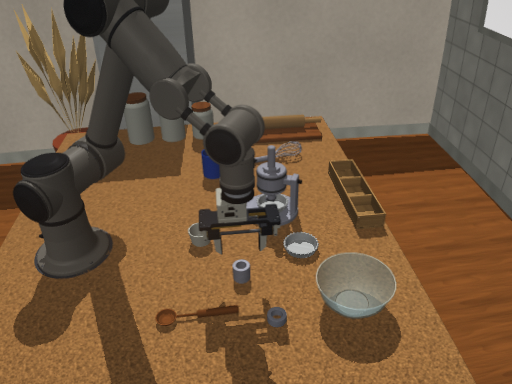

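In the wrist view the sleeve's top ring is centred near (250,206). The rod top is at about (281.8,155.6) in scene and (271.3,147) in side. The column runs towards world +x.

```bash
python3 - <<'E'
from h import *
print(plane('w1',[(250.5,206)],45))
g=cv2.cvtColor(cv2.imread('pics/w1.png'),cv2.COLOR_BGR2HSV)
m=((g[...,1]<70)).astype(np.uint8)*255; m[:165]=0;m[252:]=0;m[:,:200]=0;m[:,300:]=0
cs,h=cv2.findContours(m,cv2.RETR_CCOMP,cv2.CHAIN_APPROX_NONE)
for c in cs:
    if len(c)>20: print(cv2.boundingRect(c),cv2.fitEllipse(c))
def two(a,ua,b,ub):
    Ca,da=ray(a,[ua]);Cb,db=ray(b,[ub]);return tri([(Ca,da[0]),(Cb,db[0])])
print('rod',two('sc1',(281.8,155.6),'si1',(271.3,147)))
print(plane('sc1',[(281.8,155.6)],230),plane('si1',[(271.3,147)],230))
# rod/barrel edges in scene and side: check with predicted outlines
c=np.array([608,122]);t=np.linspace(0,2*np.pi,60)
for cc in ([608,122],):
  for f in('sc1','si1'):
    im=cv2.resize(cv2.imread(f'pics/{f}.png'),None,fx=6,fy=6,interpolation=cv2.INTER_CUBIC)
    for r,z in((9.5,230),(26,165),(46.5,156),(85,14)):
        p=proj(f,np.c_[cc[0]+r*np.cos(t),cc[1]+r*np.sin(t),0*t+z]); cv2.polylines(im,[np.round((p+.5)*6).astype(int)],True,(0,0,255),1)
    cv2.imwrite(f'pics/{f}_o.png',im[140*6:240*6,240*6:320*6])
E
python3 -c "
import cv2,numpy as np
cv2.imwrite('pics/c4.png',np.hstack([cv2.imread('pics/%s_o.png'%f)[:,:400] for f in('sc1','si1')]))"
```

```text
[[ 485.60005766 -161.43735202   45.        ]]
(220, 167, 61, 70) ((250.09567260742188, 202.0484619140625), (59.67609405517578, 69.13236236572266), 0.5964900851249695)
(236, 190, 29, 18) ((250.05291748046875, 198.27586364746094), (16.819992065429688, 27.10218048095703), 91.2204818725586)
rod (array([607.56379399, 123.4535892 , 227.94049956]), [np.float64(0.23013842304379903), np.float64(0.23013842304385407)])
[[609.40673388 120.95341443 230.        ]] [[606.97167088 119.97189503 230.        ]]
```

View pics/c4.png

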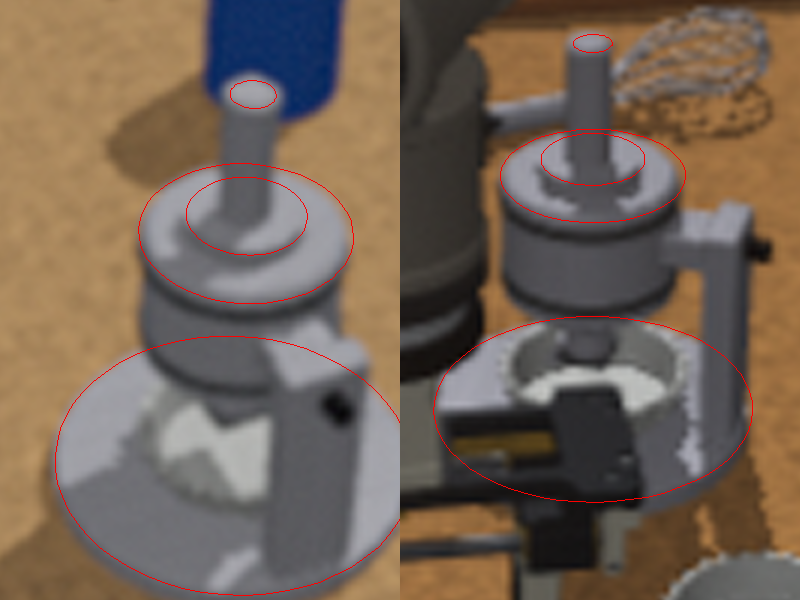

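The outlines agree with the picture to about 1 px, so the rod axis is near (608,121). The sleeve is near (486.5,-163), and the wrist and fixed cameras differ by about 3 mm. Next I descend and grasp.

Emit:
{"op": "apply_moves", "data": {
  "rows": [
    [[-0.2, 4, 0], 0, 9.18],
    [[-0.2, 7, 0], 0, 9.18],
    [[-0.2, 8.2, 0], 0, 9.18],
    [[-0.2, 8.2, 0], 0, 9.18]
  ]
}}

```text
time: 1.42
tool_pos: [488.4, -160.8, 29.0]
tcp_rot: [-1.571, 0.0, -1.569]
contact_force: [0.1, 0.3, -0.8]
grip_width: 91.8
```

Emit:
{"op": "apply_moves", "data": {
  "rows": [
    [[0, 0, 0], 0, 4],
    [[0, 0, 0], 0, 4],
    [[0, 0, 0], 0, 4],
    [[0, 0, 0], 0, 4],
    [[0, 0, 0], 0, 4]
  ]
}}

```text
time: 2.05
tool_pos: [488.1, -160.8, 29.1]
tcp_rot: [-1.572, 0.0, -1.569]
contact_force: [-2.0, -0.9, 0.9]
grip_width: 46.2
```

Grip closed on 46.2 mm. Lifting to z of about 290.

Emit:
{"op": "apply_moves", "data": {
  "rows": [
    [[0, -5, 0], 0, 4],
    [[0, -11, 0], 0, 4],
    [[0, -17, 0], 0, 4],
    [[0, -23, 0], 0, 4],
    [[0, -26, 0], 0, 4]
  ]
}}

```text
time: 2.68
tool_pos: [488.7, -161.0, 292.3]
tcp_rot: [-1.568, -0.002, -1.569]
contact_force: [-0.6, -0.8, -3.9]
grip_width: 44.8
```

Emit:
{"op": "apply_moves", "data": {
  "rows": [
    [[-4, 0, 1.5], 0, 4],
    [[-9, 0, 3.5], 0, 4],
    [[-14, 0, 5.5], 0, 4],
    [[-18, 0, 7.2], 0, 4],
    [[-18, 0, 7.2], 0, 4]
  ]
}}

```text
time: 3.3
tool_pos: [560.6, 21.9, 291.0]
tcp_rot: [-1.57, -0.001, -1.565]
contact_force: [0.0, -1.0, -3.6]
grip_width: 44.7
```

```bash
python3 - <<'E'
from h import *
o=snap('wrist','w2');print(o['tool_pos'],o['tcp_rot'],o['time'],o['contact_force'],o['grip_width']);snap('side','si2');snap('scene','sc2')
def crop(f,x0,y0,x1,y1,s): return cv2.resize(cv2.imread(f'pics/{f}.png')[y0:y1,x0:x1],None,fx=s,fy=s,interpolation=cv2.INTER_CUBIC)
cv2.imwrite('pics/c5.png',np.hstack([crop('sc2',215,130,315,250,4),crop('si2',205,110,305,230,4)]))
E
```

```text
[560.62518316  21.94279555 290.99355346] [-1.56999284e+00 -5.78645286e-04 -1.56506212e+00] 3.3 [ 1.76763409e-03 -1.04609020e+00 -3.56232215e+00] 44.69184972540938
```

View pics/w2.png

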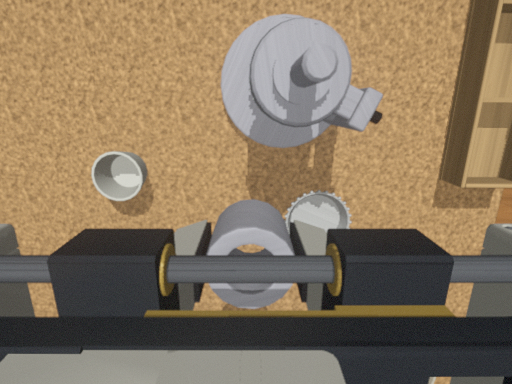

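View pics/c5.png

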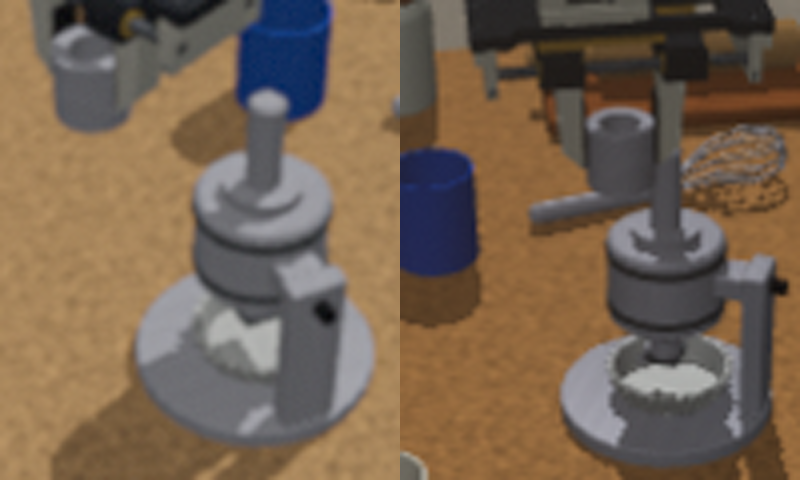

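```bash
python3 - <<'E'
from h import *
o=dict(t=[560.625,21.94,290.99])
im=cv2.imread('pics/w2.png');s=5
def draw(f,items,box,out,s=5):
    t=np.linspace(0,2*np.pi,80);im=cv2.resize(cv2.imread(f'pics/{f}.png'),None,fx=s,fy=s,interpolation=cv2.INTER_CUBIC)
    for x,y,z,r in items:
        p=proj(f,np.c_[x+r*np.cos(t),y+r*np.sin(t),0*t+z]);cv2.polylines(im,[np.round((p+.5)*s).astype(int)],True,(0,0,255),1)
    x0,y0,x1,y1=box;cv2.imwrite(out,im[y0*s:y1*s,x0*s:x1*s])
S=(560.6,21.9,307,23);S2=(560.6,21.9,307,13.5)
draw('w2',[S,S2,(608,121,230,9.5),(608,121,165,26)],(200,20,350,315),'pics/d_w2.png',2)
draw('w2',[S,S2],(195,190,310,310),'pics/d_w2s.png',5)
draw('w2',[(608,121,230,9.5),(608,121,230,12),(608,121,165,26)],(265,20,365,140),'pics/d_w2r.png',5)
draw('sc2',[S,S2,(560.6,21.9,262,23)],(222,130,262,170),'pics/d_sc2.png',8)
draw('si2',[S,S2,(560.6,21.9,262,23)],(240,130,280,170),'pics/d_si2.png',8)
a=cv2.imread('pics/d_w2s.png');b=cv2.imread('pics/d_w2r.png');cv2.imwrite('pics/c6.png',cv2.resize(np.hstack([a[:,:575],b[:600,:]])[:600],None,fx=.74,fy=.74))
cv2.imwrite('pics/c7.png',np.hstack([cv2.imread('pics/d_sc2.png'),cv2.imread('pics/d_si2.png')]))
E
```

```text
(no output)
```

View pics/c6.png

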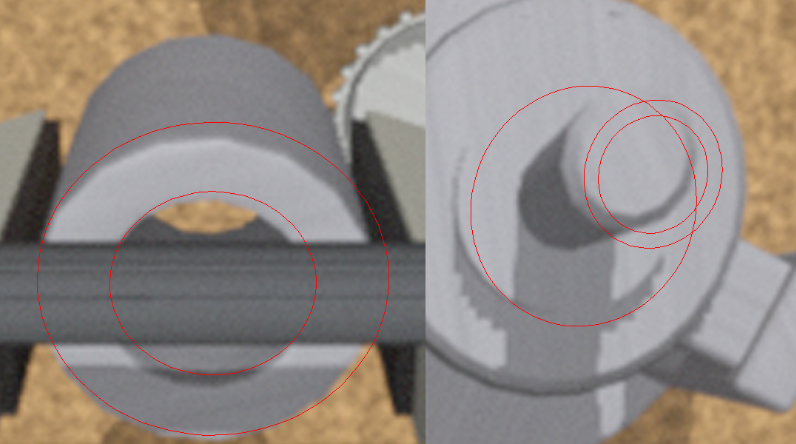

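View pics/c7.png

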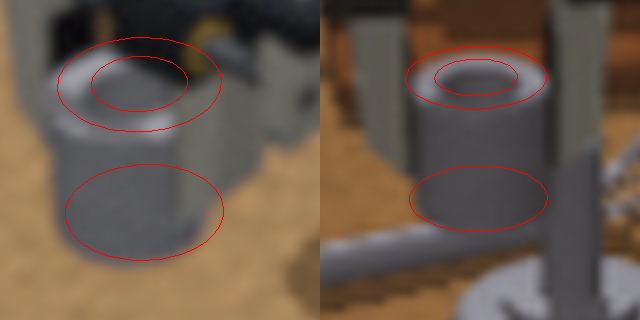

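In the wrist view the rod top is at about (318,63) and the sleeve ring around (252,262). The cameras differ by 2–4 mm. I'll hover just above the rod and align the sleeve and rod silhouettes in the same fixed views.

Emit:
{"op": "apply_moves", "data": {
  "rows": [
    [[-4, 0, 2], 0, 4],
    [[-8, 0, 4], 0, 4],
    [[-10, 0.5, 4.6], 0, 4],
    [[-10, 1.3, 4.6], 0, 4],
    [[-10, 1.3, 4.6], 0, 4]
  ]
}}

```text
time: 4.08
tool_pos: [605.1, 117.1, 277.3]
tcp_rot: [-1.572, -0.003, -1.571]
contact_force: [-0.1, 0.3, -2.3]
grip_width: 44.9
```

```bash
python3 - <<'E'
from h import *
o=snap('side','si3');print(o['tool_pos'],o['tcp_rot'],o['time'],o['contact_force'],o['grip_width']);snap('scene','sc3')
def crop(f,x0,y0,x1,y1,s): return cv2.resize(cv2.imread(f'pics/{f}.png')[y0:y1,x0:x1],None,fx=s,fy=s,interpolation=cv2.INTER_CUBIC)
cv2.imwrite('pics/c8.png',np.hstack([crop('sc3',260,110,310,210,6),crop('si3',245,90,295,190,6)]))
E
```

```text
[605.0519293  117.08987489 277.26862536] [-1.57237682 -0.00284065 -1.57064719] 4.075 [-0.05126685  0.3092844  -2.321119  ] 44.89429357483302
```

View pics/c8.png

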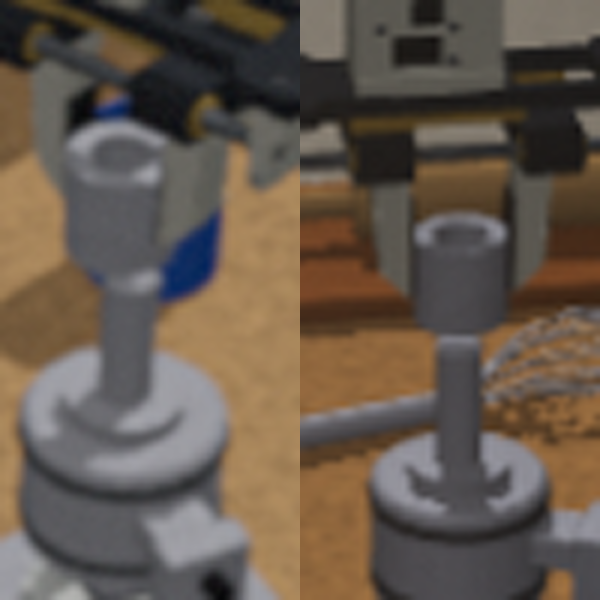

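```bash
python3 - <<'E'
from h import *
def draw(f,items,box,out,s=6):
    t=np.linspace(0,2*np.pi,80);im=cv2.resize(cv2.imread(f'pics/{f}.png'),None,fx=s,fy=s,interpolation=cv2.INTER_CUBIC)
    for x,y,z,r in items:
        p=proj(f,np.c_[x+r*np.cos(t),y+r*np.sin(t),0*t+z]);cv2.polylines(im,[np.round((p+.5)*s).astype(int)],True,(0,0,255),1)
    x0,y0,x1,y1=box;cv2.imwrite(out,im[y0*s:y1*s,x0*s:x1*s])
I=[(605,117,293.5,23),(605,117,293.5,13.5),(605,117,248.5,23),(608,121,230,12),(608,121,165,12),(608,121,156,46.5)]
draw('sc3',I,(260,110,310,210),'pics/a.png');draw('si3',I,(245,90,295,190),'pics/b.png')
cv2.imwrite('pics/c9.png',np.hstack([cv2.imread('pics/a.png'),cv2.imread('pics/b.png')]))
E
```

```text
(no output)
```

View pics/c9.png

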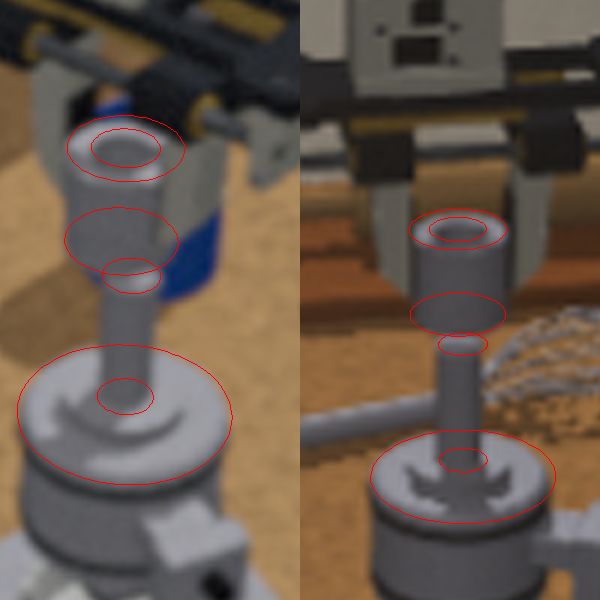

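Side view: sleeve and rod axes coincide (about 461 vs 459.5 in crop pixels). Scene view: the sleeve stands about 7 mm short in y. I'll shift +y and look again.

Emit:
{"op": "apply_moves", "data": {
  "rows": [
    [[-0.6, 0, 0], 0, 4],
    [[-0.6, 0.3, 0], 0, 4],
    [[-0.6, 0.6, 0], 0, 4],
    [[-0.6, 0.6, 0], 0, 4]
  ]
}}

```text
time: 4.68
tool_pos: [605.4, 123.1, 272.0]
tcp_rot: [-1.571, -0.002, -1.571]
contact_force: [-0.7, 0.0, -3.2]
grip_width: 44.9
```

```bash
cat > m.py <<'E'
from h import *
import sys
k=sys.argv[1]
o=snap('side','si'+k);print(o['tool_pos'],o['tcp_rot'],o['time'],o['contact_force'],o['grip_width']);snap('scene','sc'+k);snap('wrist','w'+k)
def crop(f,x0,y0,x1,y1,s): return cv2.resize(cv2.imread(f'pics/{f}.png')[y0:y1,x0:x1],None,fx=s,fy=s,interpolation=cv2.INTER_CUBIC)
cv2.imwrite('pics/d'+k+'.png',np.hstack([crop('sc'+k,260,115,310,190,8),crop('si'+k,245,110,295,185,8)]))
E
python3 m.py 4
```

```text
[605.42434231 123.08652579 272.03922442] [-1.57086565 -0.00241783 -1.57104254] 4.675 [-0.68028425  0.00827767 -3.23964393] 44.85792944569972
```

View pics/d4.png

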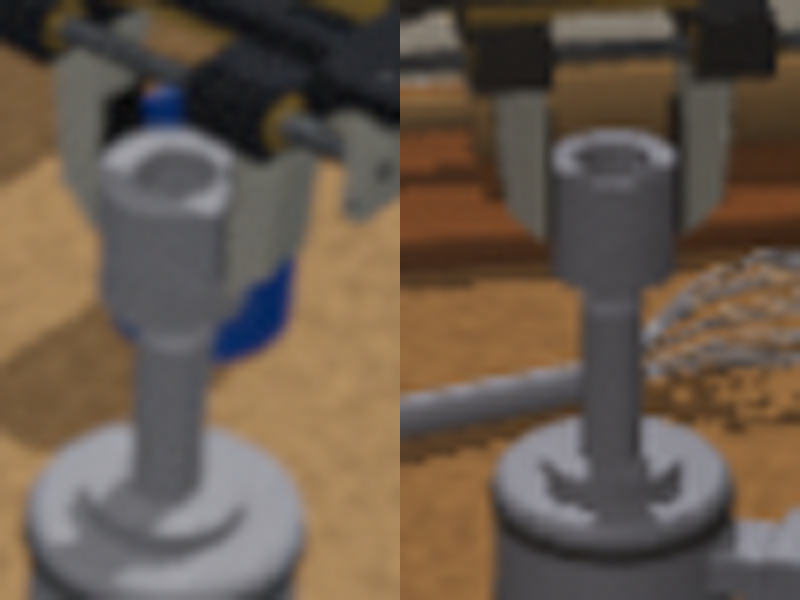

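View pics/w4.png

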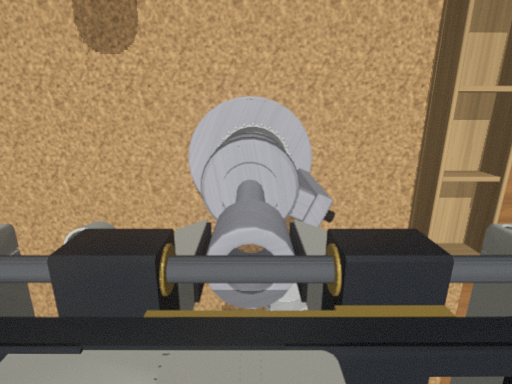

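```bash
python3 - <<'E'
from h import *
def edges(f,rows,x0,x1):
    im=cv2.imread(f'pics/{f}.png').astype(float)
    # steel is bluish: b-r > ; background b-r<0
    for y in rows:
        d=im[y,x0:x1,0]-im[y,x0:x1,2]
        print(f,y,x0,np.round(d).astype(int).tolist())
edges('sc4',[138,142,146,150,160,164,168,172],266,296)
edges('si4',[134,138,142,150,154,158,162],258,284)
for f in('sc4','si4'):
    for z in (290,285,262,245,230,210,190,175): print(f,z,proj(f,[[606.5,122,z]])[0], [proj(f,[[606.5+a,122+b,z]])[0]-proj(f,[[606.5,122,z]])[0] for a,b in((10,0),(0,10))])
E
```

```text
sc4 138 266 [-77, -63, -41, -17, -6, -7, -1, 4, 4, 5, 6, 3, 4, 3, 3, 3, 4, 4, 4, 3, 5, 6, 4, -4, -8, -8, -8, -8, -7, -7]
sc4 142 266 [-77, -77, -81, -75, -53, -22, -2, 5, 4, 4, 3, 4, 3, 5, 5, 5, 4, 4, 6, 4, 5, 4, -4, -8, -9, -9, -8, -8, -8, -8]
sc4 146 266 [-75, -76, -77, -78, -80, -70, -42, -3, 6, 5, 4, 6, 4, 3, 4, 4, 5, 4, 3, 3, 5, 2, -3, -9, -9, -8, -10, -8, -6, 1]
sc4 150 266 [-75, -76, -77, -77, -77, -62, -28, 0, 7, 4, 5, 5, 4, 4, 3, 4, 5, 5, 5, 4, 4, 0, -6, -7, 0, 18, 37, 55, 76, 64]
sc4 160 266 [-60, -60, -57, -54, -54, -56, -55, -60, -61, -55, -35, -7, 5, 4, 4, 5, 5, 5, 4, 5, 3, 0, -13, -36, -55, -69, -75, -76, -76, -78]
sc4 164 266 [-55, -56, -56, -58, -58, -55, -57, -59, -59, -56, -33, -5, 5, 5, 3, 5, 4, 5, 3, -19, -54, -76, -78, -77, -77, -77, -78, -78, -77, -77]
sc4 168 266 [-59, -60, -60, -58, -51, -38, -22, -12, -9, -8, -7, 2, 4, 4, 5, 5, 4, 5, 0, -18, -30, -39, -52, -68, -77, -80, -80, -78, -78, -78]
sc4 172 266 [-31, -5, 6, 8, 7, 7, 7, 7, 6, 6, 6, 4, 6, 5, 4, 4, 5, 5, 4, 5, 6, 7, 6, 8, 8, 8, 3, -10, -35, -61]
si4 134 258 [-15, -11, -11, -11, -11, -8, -3, 0, -1, 1, -1,
[... 1776 characters left out ...]
6353257, -0.2212426 ]), array([-0.48590671, -1.45832075])]
si4 262 [271.01904625 136.82407609] [array([ 3.43016312, -0.22503089]), array([-0.48113932, -1.49594649])]
si4 245 [271.03213158 142.10017361] [array([ 3.40572135, -0.22767559]), array([-0.47763866, -1.52245358])]
si4 230 [271.04298839 146.69493961] [array([ 3.38431522, -0.22990311]), array([-0.474567  , -1.54494737])]
si4 210 [271.05649826 152.73389406] [array([ 3.35601081, -0.23272333]), array([-0.47049754, -1.57366857])]
si4 190 [271.06894944 158.67419769] [array([ 3.32798103, -0.2353781 ]), array([-0.46645906, -1.60097902])]
si4 175 [271.07762145 163.06551354] [array([ 3.30714098, -0.23726427]), array([-0.46345123, -1.62056287])]
```

Subpixel edges: in the side view, rod centre about 271.2 and sleeve 271.25, so x is aligned. In the scene view the sleeve is 0.3–0.9 px left of the rod, so it needs about +1.5 mm in y. Going down gently, checking force.

Emit:
{"op": "apply_moves", "data": {
  "rows": [
    [[-0.15, 0.4, 0], 0, 4],
    [[-0.15, 0.9, 0], 0, 4],
    [[-0.15, 1.4, 0], 0, 4],
    [[-0.15, 1.8, 0], 0, 4],
    [[-0.15, 1.8, 0], 0, 4]
  ]
}}

```text
time: 5.45
tool_pos: [605.4, 124.8, 254.0]
tcp_rot: [-1.571, -0.002, -1.571]
contact_force: [-1.1, 1.8, -4.3]
grip_width: 44.5
```

```bash
python3 m.py 5
```

```text
[605.38230873 124.84224192 253.95406852] [-1.57106959 -0.00194431 -1.5709026 ] 5.45 [-1.05331381  1.82472588 -4.34271835] 44.5438644616403
```

View pics/d5.png

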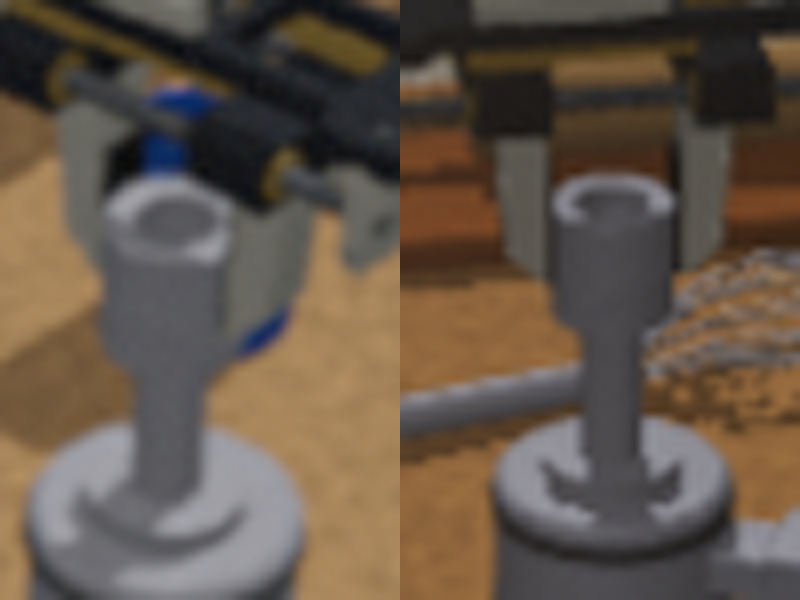

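No upward force and the lower end is now below the rod's top, so the sleeve is on the rod. Continuing down.

Emit:
{"op": "apply_moves", "data": {
  "rows": [
    [[-0.05, 0.5, 0.05], 0, 4],
    [[-0.05, 1.1, 0.05], 0, 4],
    [[-0.05, 1.7, 0.05], 0, 4],
    [[-0.05, 2.3, 0.05], 0, 4],
    [[-0.05, 2.3, 0.05], 0, 4]
  ]
}}

```text
time: 6.22
tool_pos: [605.7, 125.1, 230.6]
tcp_rot: [-1.572, -0.002, -1.571]
contact_force: [-1.3, 0.7, -3.2]
grip_width: 44.7
```

```bash
python3 m.py 6
```

```text
[605.7248818  125.1335676  230.61019506] [-1.57182544 -0.00227857 -1.57091401] 6.225 [-1.25326077  0.67733793 -3.22966015] 44.73129399680521
```

View pics/d6.png

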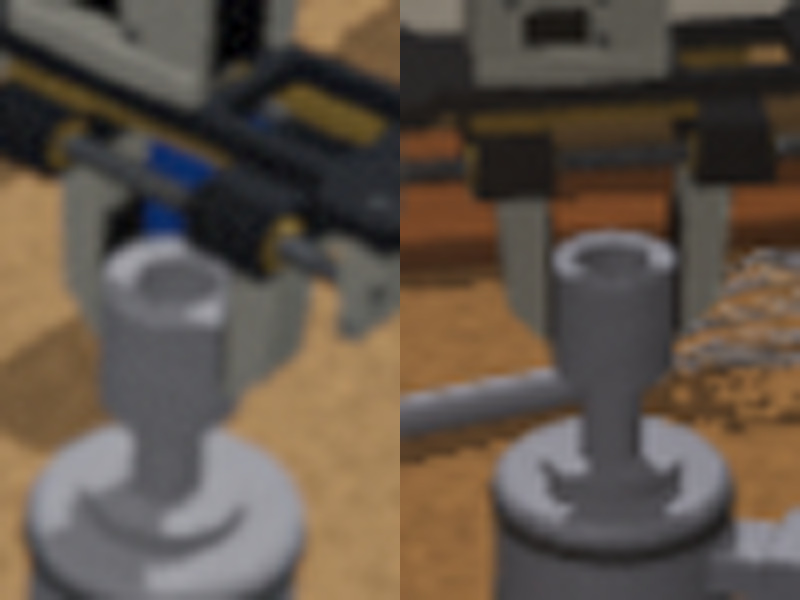

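The sleeve slides freely with no vertical contact force. Going 32 mm further, stopping just above the collar.

Emit:
{"op": "apply_moves", "data": {
  "rows": [
    [[0, 0.8, 0], 0, 4],
    [[0, 1.6, 0], 0, 4],
    [[0, 2.4, 0], 0, 4],
    [[0, 3.2, 0], 0, 4],
    [[0, 3.4, 0], 0, 4]
  ]
}}

```text
time: 7.0
tool_pos: [605.8, 125.1, 196.6]
tcp_rot: [-1.572, -0.002, -1.571]
contact_force: [0.2, 0.8, -3.1]
grip_width: 44.7
```

Emit:
{"op": "apply_moves", "data": {
  "rows": [
    [[0, 0.15, 0], 0, 4],
    [[0, 0.25, 0], 0, 4],
    [[0, 0.25, 0], 0, 4]
  ]
}}

```text
time: 7.38
tool_pos: [605.9, 125.1, 194.9]
tcp_rot: [-1.571, -0.002, -1.571]
contact_force: [-2.7, -0.8, 3.6]
grip_width: 44.5
```

```bash
python3 m.py 7
```

```text
[605.89366115 125.1375379  194.92127718] [-1.57069649 -0.00214678 -1.57083199] 7.375 [-2.73502638 -0.8169894   3.61223772] 44.48573999212139
```

View pics/d7.png

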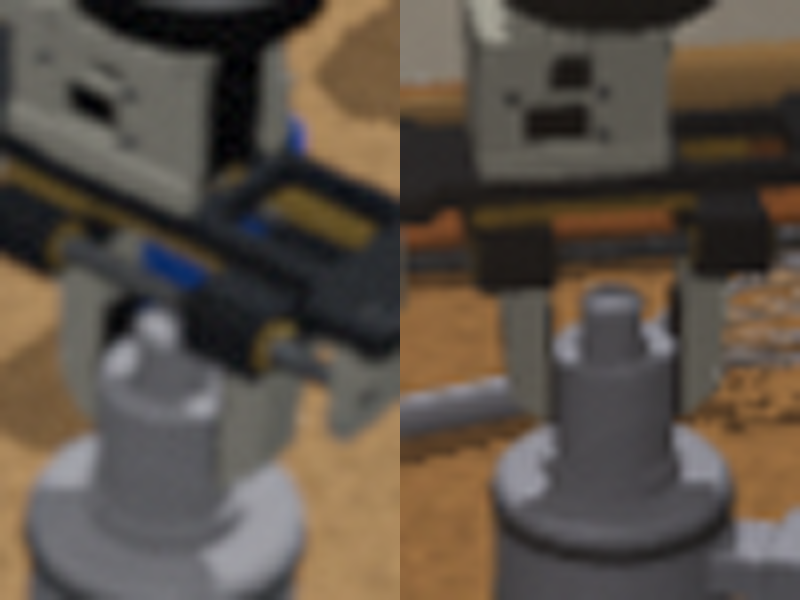

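The sleeve sits on the collar (fz changed by +7 N) and the rod stands clear above it. Releasing.

Emit:
{"op": "apply_moves", "data": {
  "rows": [
    [[0, 0, 0], 0, 5.5],
    [[0, 0, 0], 0, 7],
    [[0, 0, 0], 0, 7],
    [[0, 0, 0], 0, 7],
    [[0, 0, 0], 0, 7]
  ]
}}

```text
time: 8.15
tool_pos: [605.9, 125.1, 194.8]
tcp_rot: [-1.571, -0.002, -1.571]
contact_force: [-0.4, -0.2, -0.0]
grip_width: 69.7
```

```bash
python3 m.py 8
```

```text
[605.93922938 125.10205372 194.80368456] [-1.57074159 -0.00219186 -1.57089391] 8.15 [-0.37355563 -0.20758548 -0.01223004] 69.67812240189934
```

View pics/d8.png

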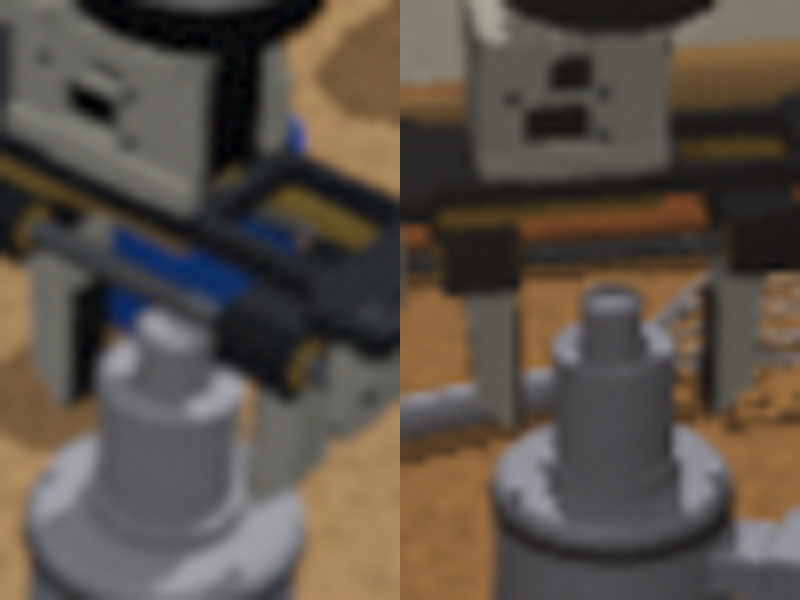

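The sleeve is seated and free, fingers clear on both sides, rod still up. Rising, then closing the fingers above the rod.

Emit:
{"op": "apply_moves", "data": {
  "rows": [
    [[0, -2, 0], 0, 7],
    [[0, -4.5, 0], 0, 7],
    [[0, -6, 0], 0, 7],
    [[0, -6, 0], 0, 7]
  ]
}}

```text
time: 8.8
tool_pos: [606.4, 125.3, 255.9]
tcp_rot: [-1.568, -0.002, -1.571]
contact_force: [-0.8, 0.7, -0.1]
grip_width: 70.2
```

Emit:
{"op": "apply_moves", "data": {
  "rows": [
    [[0, 0, 0], 0, 0],
    [[0, 0, 0], 0, 0],
    [[0, 0, 0], 0, 0],
    [[0, 0, 0], 0, 0],
    [[0, 0, 0], 0, 0]
  ]
}}

```text
time: 9.43
tool_pos: [606.3, 125.3, 255.8]
tcp_rot: [-1.569, -0.002, -1.571]
contact_force: [-0.3, -0.4, 0.5]
grip_width: 24.8
```

```bash
python3 m.py 9
```

```text
[606.34085118 125.29740971 255.77228145] [-1.56855428 -0.00200202 -1.57088614] 9.425 [-0.31826176 -0.44236702  0.48256864] 24.78231916932461
```

View pics/d9.png

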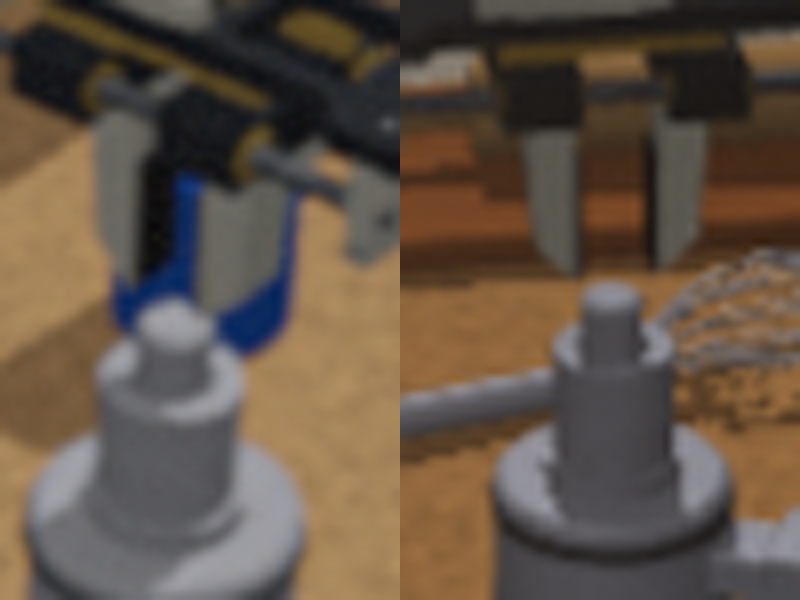

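Emit:
{"op": "apply_moves", "data": {
  "rows": [
    [[0, 0, 0], 0, 0],
    [[0, 0, 0], 0, 0],
    [[0, 0, 0], 0, 0],
    [[0, 0, 0], 0, 0]
  ]
}}

```text
time: 10.07
tool_pos: [606.4, 125.3, 255.9]
tcp_rot: [-1.568, -0.002, -1.571]
contact_force: [0.3, -0.0, -1.0]
grip_width: 0.1
```

```bash
python3 m.py 10
```

```text
[606.37447606 125.28984929 255.9367423 ] [-1.56827767 -0.00197256 -1.57089413] 10.075 [ 0.32777476 -0.02724127 -1.00428733] 0.10741980536407093
```

View pics/d10.png

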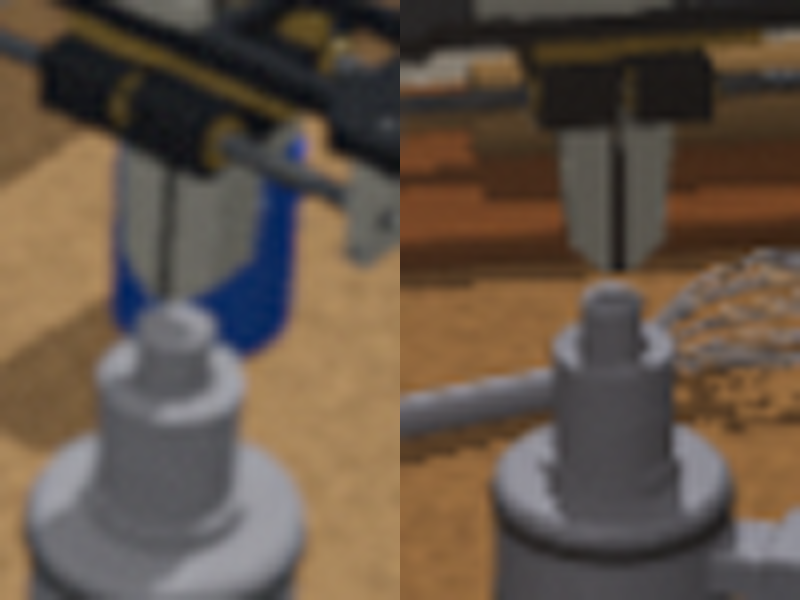

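View pics/w10.png

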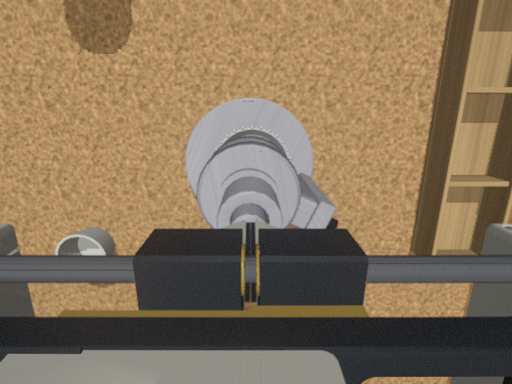

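The closed fingers are above the rod. From the gap line, corrected for the finger's near face, the tip is about 3.5 mm too far in +y and 1 mm in +x. I'll correct that and descend towards contact.

Emit:
{"op": "apply_moves", "data": {
  "rows": [
    [[0.2, 0, -0.1], 0, 0],
    [[0.35, 0.4, -0.1], 0, 0],
    [[0.35, 0.8, -0.1], 0, 0],
    [[0.35, 0.8, -0.1], 0, 0]
  ]
}}

```text
time: 10.72
tool_pos: [605.1, 121.7, 247.3]
tcp_rot: [-1.569, -0.002, -1.571]
contact_force: [0.2, -0.1, 0.7]
grip_width: 0.9
```

```bash
python3 m.py 11
```

```text
[605.14449994 121.72554837 247.27892798] [-1.56946044 -0.002038   -1.57090752] 10.725 [ 0.16803083 -0.11923809  0.65275646] 0.9399413662213894
```

View pics/d11.png

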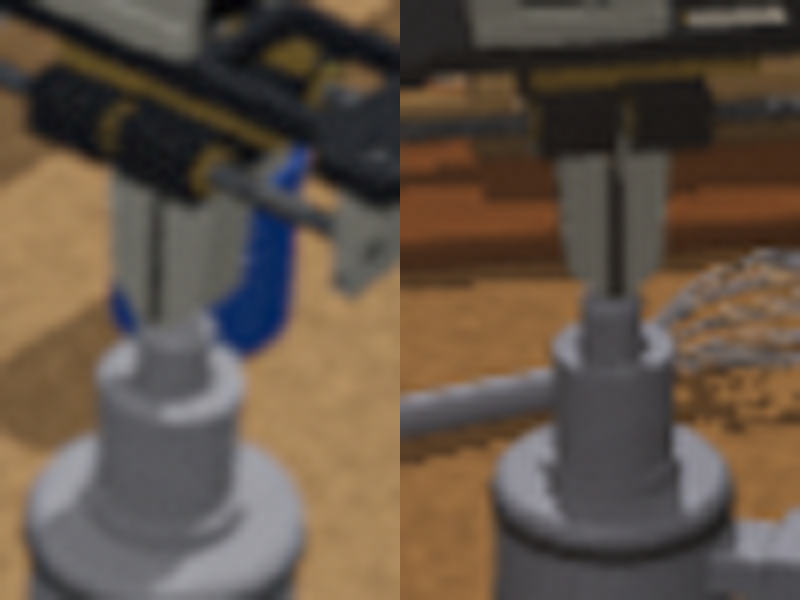

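Tips are now centred (scene about 176 vs rod 175, side about 611.5 vs 611). Pressing in steps while reading force.

Emit:
{"op": "apply_moves", "data": {
  "rows": [
    [[0, 0.2, 0], 0, 0],
    [[0, 0.4, 0], 0, 0],
    [[0, 0.4, 0], 0, 0]
  ]
}}

```text
time: 11.25
tool_pos: [605.5, 121.9, 244.1]
tcp_rot: [-1.568, -0.002, -1.571]
contact_force: [0.8, 0.6, 2.2]
grip_width: 0.2
```

Emit:
{"op": "apply_moves", "data": {
  "rows": [
    [[0, 0.2, 0], 0, 0],
    [[0, 0.4, 0], 0, 0],
    [[0, 0.4, 0], 0, 0]
  ]
}}

```text
time: 11.62
tool_pos: [605.5, 121.8, 240.2]
tcp_rot: [-1.568, -0.002, -1.571]
contact_force: [-0.7, -0.0, 3.4]
grip_width: 0.6
```

Emit:
{"op": "apply_moves", "data": {
  "rows": [
    [[0, 0.3, 0], 0, 0],
    [[0, 0.6, 0], 0, 0],
    [[0, 0.6, 0], 0, 0]
  ]
}}

```text
time: 12.0
tool_pos: [605.5, 121.9, 234.4]
tcp_rot: [-1.567, -0.002, -1.571]
contact_force: [-1.7, -0.4, 5.4]
grip_width: 0.6
```

Emit:
{"op": "apply_moves", "data": {
  "rows": [
    [[0, 0.3, 0], 0, 0],
    [[0, 0.6, 0], 0, 0],
    [[0, 0.6, 0], 0, 0]
  ]
}}

```text
time: 12.38
tool_pos: [605.6, 121.9, 229.1]
tcp_rot: [-1.567, -0.002, -1.571]
contact_force: [-2.9, -0.2, 8.7]
grip_width: 0.7
```

```bash
python3 m.py 12; python3 - <<'E'
from h import *
for i in range(1): print(bot.get_obs()['contact_force'])
E
```

```text
[605.55066853 121.86792354 229.13424908] [-1.56667946 -0.00174289 -1.57079768] 12.375 [-2.88112371 -0.17055573  8.65338283] 0.653995137337921
[-2.80626    -1.44503965  8.06710091]
```

View pics/d12.png

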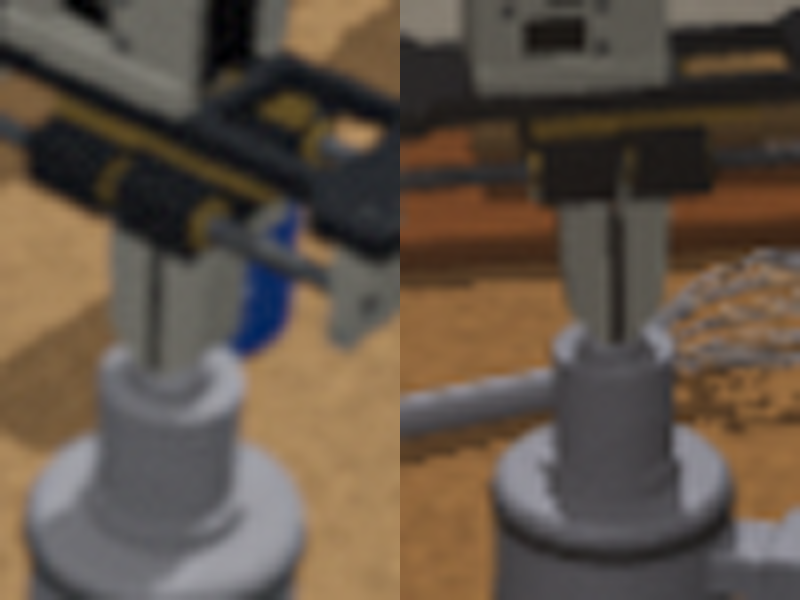

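The rod is nearly flush, about 5 mm to go.

Emit:
{"op": "apply_moves", "data": {
  "rows": [
    [[0, 0.2, 0], 0, 0],
    [[0, 0.35, 0], 0, 0],
    [[0, 0.5, 0], 0, 0],
    [[0, 0.5, 0], 0, 0],
    [[0, 0.5, 0], 0, 0]
  ]
}}

```text
time: 13.15
tool_pos: [605.6, 121.8, 225.4]
tcp_rot: [-1.566, -0.002, -1.571]
contact_force: [-2.5, 0.2, 9.2]
grip_width: 0.4
```

```bash
python3 m.py 13
python3 - <<'E'
from h import *
a=cv2.imread('pics/sc13.png')[140:180,262:302];b=cv2.imread('pics/si13.png')[130:170,250:290]
r=lambda q:cv2.resize(q,None,fx=10,fy=10,interpolation=cv2.INTER_CUBIC)
cv2.imwrite('pics/e13.png',np.hstack([r(a),r(b)]))
o=bot.get_obs();print(o['tool_pos'],o['contact_force'])
# tip near-face lower edge predicted
for f in('sc13','si13'):
  print(f,[proj(f,[[606.5,122-9.5,z]])[0] for z in (207,210,213)],'ring near/far',proj(f,[[606.5,122,210]])[0])
E
```

```text
[605.57435241 121.84701766 225.42533012] [-1.56551438 -0.00177767 -1.57067459] 13.15 [-2.4782585   0.16078957  9.2001704 ] 0.3940140793363018
[605.54972959 121.84161133 225.45426559] [-3.28749592 -0.02562684  9.19393907]
sc13 [array([278.40359346, 164.05690337]), array([278.44711871, 163.11207983]), array([278.49079471, 162.16327405])] ring near/far [280.80892529 161.32951494]
si13 [array([271.51073342, 155.15033332]), array([271.50939445, 154.24903835]), array([271.50803238, 153.34549298])] ring near/far [271.05649826 152.73389406]
```

View pics/e13.png

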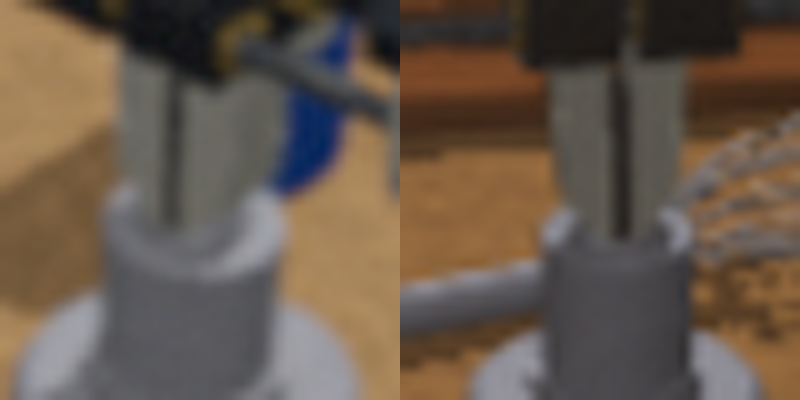

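```bash
python3 - <<'E'
from h import *
def draw(f,items,segs,box,s=10):
    t=np.linspace(0,2*np.pi,120);im=cv2.resize(cv2.imread(f'pics/{f}.png'),None,fx=s,fy=s,interpolation=cv2.INTER_CUBIC)
    for x,y,z,r in items:
        p=proj(f,np.c_[x+r*np.cos(t),y+r*np.sin(t),0*t+z]);cv2.polylines(im,[np.round((p+.5)*s).astype(int)],True,(0,0,255),1)
    for x,y,z in segs:
        p=proj(f,[[x-4,y,z],[x+4,y,z]]);cv2.polylines(im,[np.round((p+.5)*s).astype(int)],False,(0,255,0),1)
    x0,y0,x1,y1=box;return im[y0*s:y1*s,x0*s:x1*s]
I=[(606.5,122,210,23),(606.5,122,210,13.5)]
cv2.imwrite('pics/f13.png',np.hstack([draw('sc13',I,[(606,112.5,211.4)],(262,140,302,180)),draw('si13',I,[(606,112.5,211.4)],(250,130,290,170))]))
I+=[(606.5,122,230,9.5)]
cv2.imwrite('pics/f11.png',np.hstack([draw('sc11',I,[(606,112.5,233.3)],(262,140,302,180)),draw('si11',I,[(606,112.5,233.3)],(250,130,290,170))]))
E
```

```text
(no output)
```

View pics/f13.png

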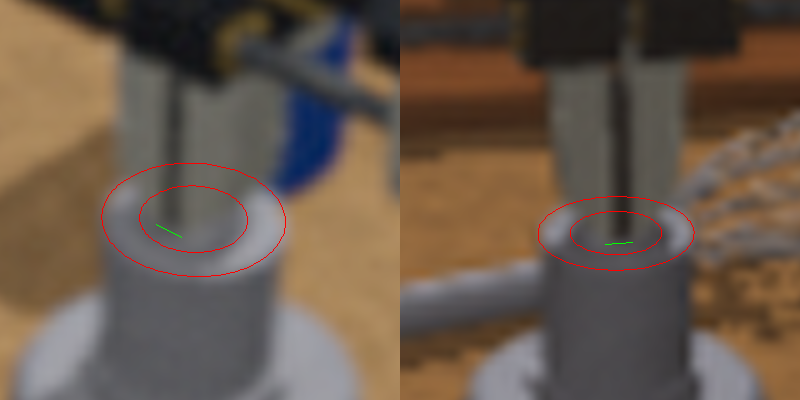

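View pics/f11.png

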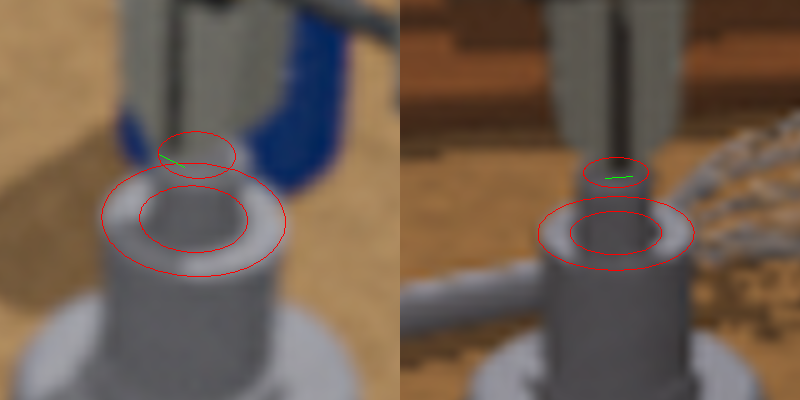

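The sleeve ring fits z=210 in both views, so it is seated. The tip is at z of about 211.4, roughly 18.6 mm of travel. Pressing about 1.3 mm more and holding.

Emit:
{"op": "apply_moves", "data": {
  "rows": [
    [[0, 0.1, 0], 0, 0],
    [[0, 0.2, 0], 0, 0],
    [[0, 0.2, 0], 0, 0],
    [[0, 0.2, 0], 0, 0],
    [[0, 0.2, 0], 0, 0]
  ]
}}

```text
time: 13.92
tool_pos: [605.5, 121.8, 224.7]
tcp_rot: [-1.564, -0.002, -1.571]
contact_force: [-3.3, 0.6, 10.3]
grip_width: 0.5
```

```bash
python3 m.py 14
python3 - <<'E'
from h import *
a=cv2.imread('pics/sc14.png')[140:200,262:302];b=cv2.imread('pics/si14.png')[130:190,250:290]
r=lambda q:cv2.resize(q,None,fx=10,fy=10,interpolation=cv2.INTER_CUBIC)
cv2.imwrite('pics/e14.png',np.hstack([r(a),r(b)]))
o=bot.get_obs();print(o['tool_pos'],o['contact_force'])
E
```

```text
[605.54445325 121.84005023 224.66024682] [-1.56440289 -0.00178546 -1.57066387] 13.925 [-3.31028921  0.58243654 10.29278103] 0.4633817765267728
[605.54567322 121.83743454 224.67950668] [-3.24692079 -0.1025138   9.60945091]
```

View pics/e14.png

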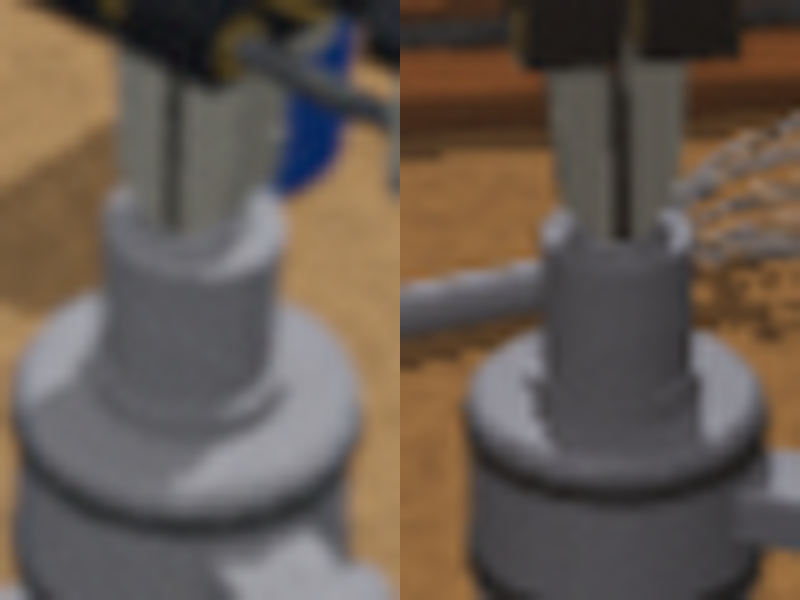

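Emit:
{"op": "apply_moves", "data": {
  "rows": [
    [[0, 0.1, 0], 0, 0],
    [[0, 0.2, 0], 0, 0],
    [[0, 0.2, 0], 0, 0],
    [[0, 0.2, 0], 0, 0],
    [[0, 0.2, 0], 0, 0]
  ]
}}

```text
time: 14.7
tool_pos: [605.5, 121.9, 224.0]
tcp_rot: [-1.563, -0.002, -1.571]
contact_force: [-3.9, 0.1, 10.0]
grip_width: 0.5
```

```bash
python3 m.py 15
python3 - <<'E'
from h import *
r=lambda q:cv2.resize(q,None,fx=9,fy=9,interpolation=cv2.INTER_CUBIC)
cv2.imwrite('pics/e15.png',np.hstack([r(cv2.imread(f'pics/{n}.png')[150:212,250:292]) for n in('si4','si15')]))
o=bot.get_obs();print(o['tool_pos'],o['contact_force'])
E
```

```text
[605.52950839 121.86982991 223.9805365 ] [-1.56319354 -0.0017513  -1.57052912] 14.7 [-3.88972295  0.07728617  9.95677561] 0.46027932593510973
[605.53117244 121.85486807 223.97169721] [-4.06917699  0.20225889 10.27657137]
```

View pics/e15.png

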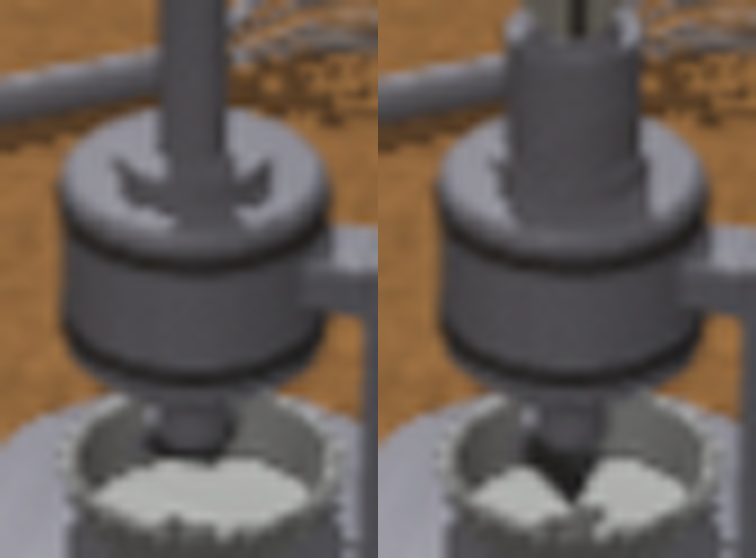

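View pics/sc15.png

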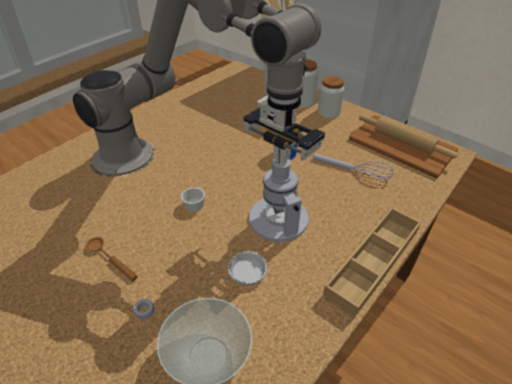

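The flap hangs open at about (271,200) in the side view, the sleeve is seated and the other things are unmoved. Estimated travel is about 20 mm with about 10 N at the tips. Handing in.

```bash
python3 -c "
from plant import order
print(order.close_job())"
```

```text
the job is handed in; nothing more can be done
None
```

I slipped the tall sleeve over the push rod onto the collar, let go of it, then pressed the rod down with the closed fingertips. I handed the job in at about 15 s while still holding it there; no verdict was reported.

**Checks that agreed**
- **Sleeve seating:** the sleeve's top ring fits z = 210 mm on the rod axis in both fixed views. On letting go, the measured force returned to about zero.
- **Rod travel:** contact came at a tool height of about 244 mm and the final reading is 224.0 mm, so the rod is down about 20 mm and flush.
- **Flap and surroundings:** the outlet flap is visibly open in the side view. In the scene view, nothing else looks moved.

**Checks that disagreed**
- **Push force:** it reads about 10 N, where the stated spring gives 12 N at 20 mm. Taken alone that means about 15 mm of travel, which is outside the 17–23 mm band. I went by the tool height and the images instead; the force rose at roughly the stated rate during the push, so I took the gap to be a fixed sensor offset. Free-air readings near zero do not explain that offset.
- **Sideways force:** there is a push of about 4 N in x at the end.
- **Tip height in the images:** one step before the final push, the side view put the fingertip 2–3 mm higher than the scene view did.
- **Cameras:** the wrist camera differed from the fixed ones by 2–4 mm, so I did the final alignment from the sleeve and rod edges in the fixed views.

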